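# Fill the bird feeder and snap its roof on

### The arm

A 6-joint arm with a two-finger parallel gripper is mounted at the origin on the work surface. World frame = base frame: x ahead of the robot, y to its left, z up, the work surface at z = 0. Lengths are in m, angles in rad, forces in N, time in s.
With the tool pointing down it reaches from about 0.35 to 0.775 m from the base axis. Payload 5.5 kg.
Tool frame: the origin (TCP) lies on the centre line of the jaws, within the pads' length; the fingertips stand 11 mm ahead of it and the grasp point (between the pads) lies 8 mm behind it (env.tip_extent is the distance from the TCP to the fingertips, in m); z points along the fingers, y is the line along which they close (so a half turn about z gives the same grasp; the last joint's range is limited). The gripper opens to 85 mm and grips with 20 to 120 N. Pads are 22 mm wide; open, the fingers measure 114 mm over their backs; the gripper's body (76 mm by 85 mm) begins 54 mm behind the grasp point. The pads swing forward as they close: fully open they stand 13 mm farther back than shut.
Start: joints at [1.076, 0.313, 0.046, 1.304, 0, 1.431], TCP at [0.2, 0.539, 0.242] pointing down, gripper open.
Joint ranges: [-2.76, 2.76], [-0.86, 1.69], [-1.03, 1.26], [-2.2, 2.34], [-1.47, 1.5], [-3.14, 3.14]. Speed limits (rad/s): [2.57, 2.57, 3.14, 3.14, 3.14, 3.14].

### API

Orientations are given as a unit quaternion [w, x, y, z].
In Python, from workcell import env gives the robot as it stands.
- The arm moves only by the shell command python3 -m jog 'ROWS' [FORCE]. ROWS is JSON, a list of rows, each a list of 5 numbers: the gripper's target within -1 to 1 (shut at 1, half-way at 0, fully open at -1), then the shift along the tool's x, y, z in m, then the turn about the tool's z in degrees. In form: [[fingers, tx, ty, tz, turn], ...]. A call has 1 to 5 rows; each row shifts and turns the commanded pose from where the row before left it, along the tool's axes as they then stand; what a row does not reach is not made up. A row lasts 1/12 s, in which the tool goes at most 41.7 mm and 7.16 degrees, less where a joint would pass 70% of its speed; a pose out of reach is approached as far as the arm can. A call is refused whole if a number of a shift passes 0.0417 or a number of a turn 7.16, either way. A call with a gripper value outside its range is refused whole. The fingers move at their own pace and stop on an object; FORCE is the grip in N (left out, the last holds). Time passes only in rows, so rows that do not move let the fingers close. It gives the time, the measured TCP pose, the force, the opening and the grip force at its end, in the units of the state.
- env.get_state(): the state, without advancing time (a new reading comes with each control period).
- env.read_camera(name): name is "scene" or "top" or "wrist"; returns a dict with "img" (400x640x3 uint8, red, green, blue), "fov_y" (degrees; the focal length in pixels is half the picture's height over the tangent of half this angle, whatever the lens; pixels are square), "cx", "cy" (the principal point, pixels), "T" (4x4, takes a point from camera to world coordinates). Camera axes: x right, y up, looking along -z (the intrinsics and any distortion apply to the point x, -y, -z); pixel columns grow to the right and rows downward; lengths in m; the calibration is good to about 2 mm. The wrist camera is an equidistant fisheye: a pixel r from the principal point sees the ray r / f radians off the axis. A picture is of the moment at which its call begins. There is no depth.
- env.hand_in(): hands the job in; it is judged then, once.
The state is a dict: "clock": time; "joint_pos": joint angles; "qvel": joint speeds; "tau": joint torques, N m; "tcp_pos": TCP position; "orientation": TCP orientation; "wrist_force": force on the tool from outside, world axes, zero at the start; "ft_torque": the same for the moment, N m; "finger_gap": finger opening in m; "grip_force": force on a finger pad.
Only numpy, scipy, OpenCV 4.12 (cv2) and the standard library are available. Lean on these libraries where they do the work, as an engineer would, in place of code of your own. Each camera call takes 0.05 s, during which the arm holds its last target. There are 200 camera calls.

### The job

Scoop at least two walnuts out of the wooden tray with the steel scoop, tip them into the open white bird-feeder house, and set the scoop down. Then take the black roof by its chimney, put it on the house and press it down until both red clips snap over its edges and it sits fully home; finish while still holding the chimney and pressing the roof firmly down. Leave the paint tin, the jar of brushes and the wooden offcut where they are.

Things in the scene. Friction and masses are not known exactly. Their poses are not given: they have to be found in the camera images.
- feeder: White bird-feeder house, open-topped, screwed to the table. Base board 170 (x) x 190 (y) x 12 mm; origin under its middle, z up. Walls 10 mm thick, outside 130 (x) x 116 (y) mm, rim 95 mm above the origin; opening 110 (x) x 96 (y) mm, inner floor at 12 mm. A red spring clip, 30 mm wide in x, stands outside the middle of each y wall, up to 115 mm high, 72 mm from the centre to its outer face.
- clip_left (a joint): How far (m) the red clip on the house's +y side is pushed outwards, 0 (rest) to 0.008; sprung, 2.4 N at rest, 600 N/m. Its nose is a 45 degree wedge, tip 109 mm above the house's origin, reaching 4 mm over the roof's edge.
- clip_right (a joint): The same on the -y side. The roof's edge meets both noses 18 mm above its seat; pushing past them takes up to 10 to 15 N in all, rising, then the force drops suddenly and the roof is free to go the last 14 mm down onto the rim, where the noses close over the top of its edge (both joints read 0 again).
- roof: Black roof plate, 144 (x) x 124 (y) x 8 mm, 0.2 kg; origin at the centre of its underside, z up. Grip: brick-red chimney, 30 x 30 mm, 8 to 56 mm above the origin. Four round-ended 10 mm legs at x +-48.5, y +-41.5 mm reach 28 mm down; it starts standing on them. They fit the opening's corners with 1.5 mm to spare, roof x along house x (either way); fully home its origin is 95 mm over the house's.
- tray: Open wooden tray of walnuts, heavy (does not move), outside 230 (x) x 90 (y) x 35 mm, walls and floor 5 mm thick; origin under its middle. The walnuts lie in its -x half (the end nearer the robot), the +x half is empty.
- scoop: Loose steel scoop with blue upright handle, 0.13 kg, standing on the table. Slippery pan 80 (x) x 70 (y) mm, floor 2.5 mm thick, side walls 3 mm thick, 30 mm high; back wall 42 mm high at +x, open mouth at -x; origin under the pan's middle, z up. Grip: the handle, 24 (x) x 20 (y) mm, centred at x = +28 mm, 40 to 107 mm above the origin (pinch it across y).
- walnut0_center (a point): Centre of a walnut, a ball of 28 mm diameter, 11 g, smooth, rolls.
- walnut1_center (a point): Centre of a walnut, a ball of 28 mm diameter, 11 g, smooth, rolls.
- walnut2_center (a point): Centre of a walnut, a ball of 28 mm diameter, 11 g, smooth, rolls.
- walnut3_center (a point): Centre of a walnut, a ball of 28 mm diameter, 11 g, smooth, rolls.
- walnut4_center (a point): Centre of a walnut, a ball of 28 mm diameter, 11 g, smooth, rolls.
- scoop_pan (a point): Point in the middle of the scoop's pan, 16 mm above its underside; a walnut within 44 mm of it lies in the pan.
- feeder_in (a point): Point in the middle of the house, 40 mm above its origin; a walnut within 62 mm of it is inside the house.
- paint_tin: Bystander: upright steel paint tin, 72 mm diameter, 80 mm high; origin under its middle.
- brush_jar: Bystander: green glass jar, 66 mm diameter, 75 mm high, with brushes up to 150 mm; origin under its middle.
- offcut: Bystander: wooden offcut 50 x 90 x 28 mm lying on the table; origin under its middle.
Mind the look-alikes: they are no part of the job. Leave any orange or purple look-alike of the part that bears walnut0_center alone.

How it is judged:
On the way, in this order (a step that is already met when the one before it is completed fails the run):
1. at least two walnuts lie in the pan of the scoop, lifted clear of the tray (height (world z) of scoop above 0.07 m and (distance between each of walnut0_center, walnut1_center and scoop_pan below 0.044 m or distance between each of walnut0_center, walnut2_center and scoop_pan below 0.044 m or distance between each of walnut0_center, walnut3_center and scoop_pan below 0.044 m or distance between each of walnut0_center, walnut4_center and scoop_pan below 0.044 m or distance between each of walnut1_center, walnut2_center and scoop_pan below 0.044 m or distance between each of walnut1_center, walnut3_center and scoop_pan below 0.044 m or distance between each of walnut1_center, walnut4_center and scoop_pan below 0.044 m or distance between each of walnut2_center, walnut3_center and scoop_pan below 0.044 m or distance between each of walnut2_center, walnut4_center and scoop_pan below 0.044 m or distance between each of walnut3_center, walnut4_center and scoop_pan below 0.044 m)), for 0.2 s.
2. at least two walnuts are inside the house ((distance between each of walnut0_center, walnut1_center and feeder_in below 0.062 m or distance between each of walnut0_center, walnut2_center and feeder_in below 0.062 m or distance between each of walnut0_center, walnut3_center and feeder_in below 0.062 m or distance between each of walnut0_center, walnut4_center and feeder_in below 0.062 m or distance between each of walnut1_center, walnut2_center and feeder_in below 0.062 m or distance between each of walnut1_center, walnut3_center and feeder_in below 0.062 m or distance between each of walnut1_center, walnut4_center and feeder_in below 0.062 m or distance between each of walnut2_center, walnut3_center and feeder_in below 0.062 m or distance between each of walnut2_center, walnut4_center and feeder_in below 0.062 m or distance between each of walnut3_center, walnut4_center and feeder_in below 0.062 m)), for 0.2 s.
3. the roof is snapped on: fully down on the rim, both clips closed over it (z of roof in the frame of feeder between 0.092 and 0.0975 m and horizontal distance between roof and feeder below 0.006 m and angle between roof's own z axis and vertical below 0.035 rad and value of joint each of clip_left, clip_right below 0.003 m), for 0.1 s.
At the end, for the whole second after the job is handed in: Two or more walnuts in the house; roof level on the rim (2.5 mm in height, 6 mm sideways, 2 degrees), both clips closed over it (within 3 mm of rest), fingers on it (over 2 N), pressed on the house with over 8 N, its weight included; scoop down (origin under 60 mm) and out of the fingers (all of step 3 and (distance between each of walnut0_center, walnut1_center and feeder_in below 0.062 m or distance between each of walnut0_center, walnut2_center and feeder_in below 0.062 m or distance between each of walnut0_center, walnut3_center and feeder_in below 0.062 m or distance between each of walnut0_center, walnut4_center and feeder_in below 0.062 m or distance between each of walnut1_center, walnut2_center and feeder_in below 0.062 m or distance between each of walnut1_center, walnut3_center and feeder_in below 0.062 m or distance between each of walnut1_center, walnut4_center and feeder_in below 0.062 m or distance between each of walnut2_center, walnut3_center and feeder_in below 0.062 m or distance between each of walnut2_center, walnut4_center and feeder_in below 0.062 m or distance between each of walnut3_center, walnut4_center and feeder_in below 0.062 m) and contact force between roof and feeder above 8 N and contact force between the fingers and roof above 2 N and height (world z) of scoop below 0.06 m and contact force between the fingers and scoop below 0.3 N); the arm keeps its last pose, push and grip.
It fails at once if the paint tin is pushed more than 30 mm away or tipped over (distance of paint_tin from where it was at the start of the episode above 0.03 m or angle between paint_tin's own z axis and vertical above 0.5 rad).
It fails at once if the jar of brushes is pushed more than 30 mm away or tipped over (distance of brush_jar from where it was at the start of the episode above 0.03 m or angle between brush_jar's own z axis and vertical above 0.5 rad).
It fails at once if the wooden offcut is pushed more than 30 mm away or tipped over (distance of offcut from where it was at the start of the episode above 0.03 m or angle between offcut's own z axis and vertical above 0.5 rad).
It also fails if it takes over 72 s, if anything falls off the work surface, if the arm or the gripper's body presses on something with over 40 N, if the wrist force passes 120 N, or if a joint passes its speed limit or range.

## Working session

There is one attempt and no reset: what is moved stays moved. The work goes in short steps, Python scripts to look and compute and a shell command to move; the robot and the scene stay as the last step left them, time stands still between calls to the robot, and variables do not carry over. Pictures are saved under pics/ and viewed, at most 10 in all, crops included, and the job is handed in when it is done.

```bash
mkdir -p pics; ls
python3 - <<'E'
from workcell import env
import cv2,numpy as np
for n in ("top","scene"):
    c=env.read_camera(n); cv2.imwrite(f"pics/{n}0.png",c["img"][:,:,::-1]); print(n,c["fov_y"],c["cx"],c["cy"],np.round(c["T"],3).tolist(),[k for k in c])
s=env.get_state();print(s["tcp_pos"],s["orientation"],s["clock"],s["finger_gap"])
E
```

```text
pics
top 42.350754690033384 320.7517397932029 203.5947536083358 [[-0.02, 0.987, -0.158, 0.318], [-0.999, -0.025, -0.029, -0.016], [-0.033, 0.157, 0.987, 1.329], [0.0, 0.0, 0.0, 1.0]] ['img', 'fov_y', 'cx', 'cy', 'T']
scene 54.27383614239578 323.04690264433907 197.39345825243126 [[0.816, -0.498, 0.294, 0.765], [0.578, 0.695, -0.428, -0.347], [0.009, 0.519, 0.855, 0.717], [0.0, 0.0, 0.0, 1.0]] ['img', 'fov_y', 'cx', 'cy', 'T']
[0.19956372 0.53878445 0.24149823] [-2.53475683e-04  1.76465250e-01  9.84306527e-01 -7.81933599e-04] 0.1 0.08538897497213122
```

View pics/top0.png

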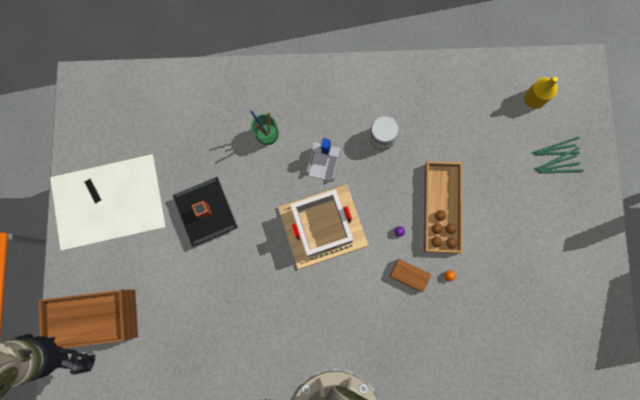

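View pics/scene0.png

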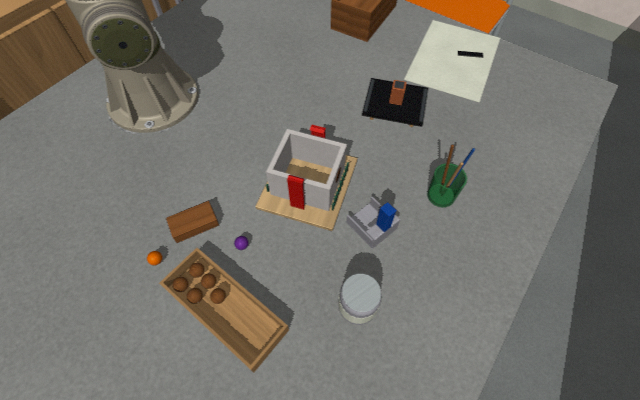

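Top view: the tray with five brown walnuts is at (443,207), walnuts around (436-452, 215-243). Look-alikes are the purple ball (400,231), the orange ball (450,276), the offcut (410,275) and a big brown box (88,318). The scoop is at (323,160) with its blue handle at (326,146), the house at (322,226) and the roof at (205,212) with its chimney at (200,209). The paint tin is at (384,131) and the brush jar at (264,128). I choose the brown balls in the tray and the steel pan with the blue handle.

```bash
cat > h.py <<'E'
from workcell import env
import cv2,numpy as np
def f(c): return 200/np.tan(np.radians(c["fov_y"]/2))
def ray(c,u,v):
    x,y=(u-c["cx"])/f(c),(v-c["cy"])/f(c)
    if c.get("fish"):
        r=np.hypot(x,y); s=np.sinc(r/np.pi); d=np.array([x*s,-y*s,-np.cos(r)])
    else: d=np.array([x,-y,-1.])
    T=np.array(c["T"]); return T[:3,3],T[:3,:3]@d
def onz(c,u,v,z):
    o,d=ray(c,u,v); return (o+d*(z-o[2])/d[2])
def proj(c,P):
    T=np.array(c["T"]); p=T[:3,:3].T@(np.array(P)-T[:3,3]); x,y,z=p[0],-p[1],-p[2]
    if c.get("fish"):
        r=np.hypot(x,y); t=np.arctan2(r,z); k=t/max(r,1e-9); return c["cx"]+f(c)*x*k,c["cy"]+f(c)*y*k
    return c["cx"]+f(c)*x/z,c["cy"]+f(c)*y/z
def cam(n):
    c=dict(env.read_camera(n)); c["fish"]=n=="wrist"; return c
def blobs(c,lo,hi,roi=None,amin=20):
    hsv=cv2.cvtColor(c["img"],cv2.COLOR_RGB2HSV); m=cv2.inRange(hsv,lo,hi)
    if roi:
        k=np.zeros_like(m);u0,v0,u1,v1=roi;k[v0:v1,u0:u1]=255;m&=k
    cs,_=cv2.findContours(m,cv2.RETR_EXTERNAL,cv2.CHAIN_APPROX_NONE)
    return m,[k for k in cs if cv2.contourArea(k)>=amin]
def worldrect(c,cnt,z):
    p=np.array([onz(c,*q[0],z)[:2] for q in cnt],np.float32)*1000
    return cv2.minAreaRect(p),p
E
python3 - <<'E'
from h import *
c=cam("top")
def rep(n,lo,hi,roi,z,amin=10):
    m,b=blobs(c,lo,hi,roi,amin)
    for k in b:
        M=cv2.moments(k); u,v=M["m10"]/M["m00"],M["m01"]/M["m00"]
        print(n,"px",round(u),round(v),"cen",np.round(onz(c,u,v,z)[:2],3),"rect",[np.round(q,1) for q in worldrect(c,k,z)[0]])
rep("bluehandle",(110,150,60),(125,255,255),(310,130,340,160),.107)
rep("scoop all",(100,0,120),(130,60,255),(300,135,345,185),.03,40)
rep("rim",(0,0,190),(180,35,255),(280,180,365,265),.095,200)
rep("red",(0,180,100),(5,255,255),(280,180,365,265),.115)
rep("roof",(0,0,0),(180,255,45),(165,170,245,250),.036,300)
rep("chim",(3,120,70),(14,255,255),(185,195,215,220),.084)
rep("tray",(8,70,60),(20,255,255),(415,150,470,260),.035,300)
im=c["img"][120:270,270:475,::-1]
cv2.imwrite("pics/crop.png",cv2.resize(im,None,fx=3.9,fy=3.9,interpolation=cv2.INTER_CUBIC))
E
```

```text
rim px 318 223 cen [0.469 0.027] rect [array([472.1,  20.8]), array([128.3, 115. ]), np.float64(17.3)]
red px 295 230 cen [0.452 0.082] rect [array([451.4,  82.6]), array([29.4,  9.7]), np.float64(17.6)]
red px 347 213 cen [ 0.49  -0.042] rect [array([489.6, -42.1]), array([28.7,  8.3]), np.float64(16.6)]
roof px 204 211 cen [0.514 0.32 ] rect [array([513.1, 319.6]), array([137.9, 119.6]), np.float64(21.9)]
chim px 201 208 cen [0.514 0.316] rect [array([513.1, 315.7]), array([38.8, 41.1]), np.float64(18.9)]
tray px 443 207 cen [ 0.508 -0.286] rect [array([ 511.1, -285.8]), array([ 94.3, 232.5]), np.float64(86.4)]
```

View pics/crop.png

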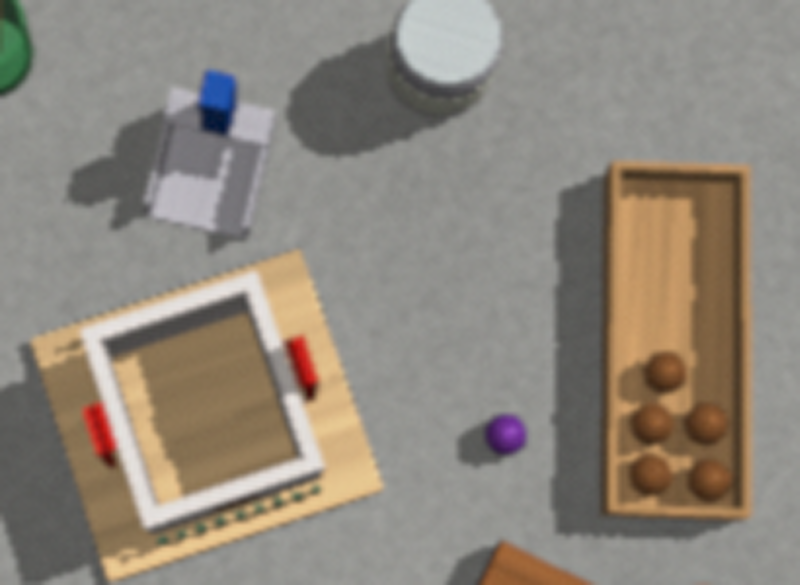

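Crop: steel scoop with blue handle top near (218,88), mouth facing the robot; five brown walnuts at the near end of the tray; purple ball at (506,434) is a decoy. Working out the poses from edge picks.

Run:
```python
from h import *
c=cam("top")
g=lambda u,v,z: onz(c,270+u/3.9,120+v/3.9,z)[:2]
def yaw(a): return np.degrees(np.arctan2(a[1],a[0]))
h=g(218,88,.107);print("handle",h)
b0,b1=g(170,88,.042),g(273,107,.042);print("back",(b0+b1)/2,np.linalg.norm(b0-b1),yaw(b0-b1)-90)
m0,m1=g(150,217,.0),g(246,237,.0);print("mouth",(m0+m1)/2,np.linalg.norm(m0-m1),yaw(m0-m1)-90)
print("scoopx",yaw((b0+b1)/2-(m0+m1)/2))
t=[g(*p,.035) for p in((612,163),(749,168),(748,515),(605,513))]
t=np.array(t);print("tray",t.round(3).tolist(),t.mean(0),yaw(t[0]-t[3]),yaw(t[1]-t[2]),yaw(t[0]-t[1])-90)
for p in((665,371),(652,422),(707,422),(652,474),(711,480)):print("nut",g(*p,.019).round(3))
s=env.get_state();print(s["tcp_pos"],s["clock"],env.tip_extent)
```

```text
handle [0.66485436 0.00451794]
back [0.67675385 0.0035112 ] 0.06925158571849913 -12.415976982618872
mouth [0.59887979 0.02194678] 0.0663032233337945 -13.514297149906255
scoopx -13.318763905867145
tray [[0.627, -0.251], [0.621, -0.34], [0.395, -0.325], [0.398, -0.235]] [ 0.5104613  -0.28791256] -4.088843531895217 -3.7431858816700454 -3.7567744242525833
nut [ 0.491 -0.281]
nut [ 0.458 -0.271]
nut [ 0.457 -0.306]
nut [ 0.424 -0.269]
nut [ 0.419 -0.307]
[0.19962903 0.5389464  0.24173291] 0.2 0.011
```

```bash
cat > go.py <<'E'
# go.py x y z yaw(deg of tool y from world +y): prints turn needed, then shift in tool axes (after turn)
import sys,numpy as np
from scipy.spatial.transform import Rotation as R
from workcell import env
s=env.get_state(); p=np.array(s["tcp_pos"]); w,x,y,z=s["orientation"]
M=R.from_quat([x,y,z,w]).as_matrix(); yw=np.degrees(np.arctan2(-M[0,1],M[1,1]))
print("t",round(s["clock"],2),"tcp",p.round(4),"yaw",round(yw,2),"tilt",round(float(M[2,2]),4),"gap",round(s["finger_gap"],4),"grip",round(float(s["grip_force"]),1),"F",np.round(s["wrist_force"],1))
if len(sys.argv)>1:
    t=np.array(list(map(float,sys.argv[1:4]))); a=float(sys.argv[4]); r=np.radians(a)
    d=t-p; print("turn",round(-(a-yw),2),"shift",np.round([d@[-np.cos(r),-np.sin(r),0],d@[-np.sin(r),np.cos(r),0],-d[2]],4))
E
J="python3 -m jog"
$J '[[-1,0,0,0,-7.1],[-1,-0.032,-0.023,0,0],[-1,-0.032,-0.023,0,0],[-1,-0.032,-0.023,0,0],[-1,-0.032,-0.023,0,0]]' 80
$J '[[-1,-0.032,-0.023,0,0],[-1,-0.032,-0.023,0,0],[-1,-0.032,-0.023,0,0],[-1,-0.032,-0.023,0,0],[-1,-0.032,-0.023,0,0]]'
$J '[[-1,-0.032,-0.023,0,0],[-1,-0.032,-0.023,0,0],[-1,-0.032,-0.023,0,0],[-1,0,0,0,0],[-1,0,0,0,0]]'
python3 go.py 0.665 0.005 0.14 -13.2
```

```text
clock: 0.62
tcp_pos: [0.3038, 0.4191, 0.2421]
orientation: [-0.0, 0.114, 0.993, -0.0]
wrist_force: [0.5, -0.0, -1.3]
finger_gap: 0.0859
grip_force: 0.0
clock: 1.03
tcp_pos: [0.4336, 0.2702, 0.2423]
orientation: [0.0, 0.115, 0.993, 0.0]
wrist_force: [-0.4, 0.9, 0.1]
finger_gap: 0.0856
grip_force: 0.0
clock: 1.45
tcp_pos: [0.5114, 0.1809, 0.2417]
orientation: [-0.0, 0.117, 0.993, -0.0]
wrist_force: [0.5, -0.1, 0.4]
finger_gap: 0.0854
grip_force: 0.0
t 1.45 tcp [0.5114 0.1809 0.2417] yaw -13.47 tilt -1.0 gap 0.0854 grip 0.0 F [ 0.5 -0.1  0.4]
turn -0.27 shift [-0.1897 -0.1362  0.1017]
```

```bash
J="python3 -m jog"
$J '[[-1,-0.031,-0.023,0,-0.3],[-1,-0.031,-0.023,0,0],[-1,-0.031,-0.023,0,0],[-1,-0.031,-0.023,0,0],[-1,-0.031,-0.022,0,0]]' >/dev/null
$J '[[-1,-0.032,-0.022,0.01,0],[-1,-0.003,0,0.02,0],[-1,0,0,0.01,0],[-1,0,0,0,0]]' >/dev/null
python3 - <<'E'
from h import *
c=cam("wrist"); cv2.imwrite("pics/w1.png",c["img"][:,:,::-1]); print(c["fov_y"],c["cx"],c["cy"])
m,b=blobs(c,(105,130,50),(130,255,255),None,60)
for k in b: print(cv2.boundingRect(k),cv2.contourArea(k))
print(proj(c,[.665,.005,.107]),proj(c,env.get_state()["tcp_pos"]))
E
python3 go.py 0.665 0.005 0.14 -13.2
```

```text
65.70646984690485 324.94523244621564 199.3765246461731
(473, 202, 78, 62) 411.5
(311, 176, 25, 48) 1057.0
(np.float64(320.77007193443126), np.float64(211.72283803302284)) (np.float64(325.8627718635204), np.float64(273.9879486145755))
t 2.25 tcp [0.6629 0.0094 0.2006] yaw -12.82 tilt -1.0 gap 0.0857 grip 0.0 F [0.1 0.  0. ]
turn 0.38 shift [-0.0031 -0.0038  0.0606]
```

View pics/w1.png

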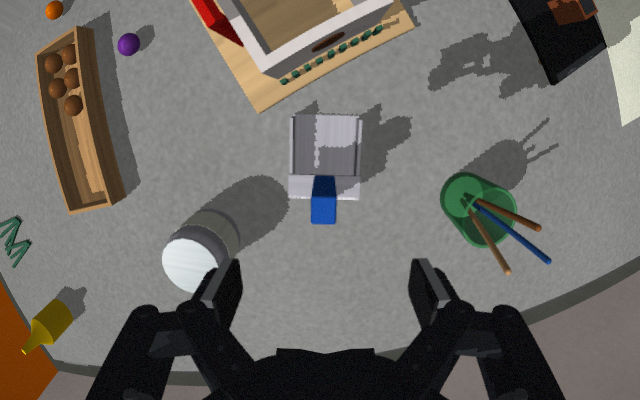

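Wrist view: the scoop sits square to the jaws, with the handle top at (323,209); the paint tin (190,265) and jar (480,210) are well clear of the fingers.

```bash
python3 - <<'E'
from h import *
c=cam("wrist"); p=onz(c,323.3,209.5,.107);print(p)
a,b=onz(c,290,115,.03),onz(c,361,115,.03);d=a-b;print(np.degrees(np.arctan2(d[1],d[0])),a,b)
a,b=onz(c,288.5,187,.042),onz(c,361,187,.042);print(a,b,(a+b)/2)
E
python3 go.py 0.665 0.005 0.066 -12.8
```

```text
[0.66485017 0.00748553 0.107     ]
-102.84458824636725 [ 0.5909947 -0.0091069  0.03     ] [0.60626237 0.05785275 0.03      ]
[ 0.65815662 -0.02637731  0.042     ] [0.67394358 0.04284466 0.042     ] [0.6660501  0.00823368 0.042     ]
t 2.3 tcp [0.6635 0.0095 0.2022] yaw -12.8 tilt -1.0 gap 0.0853 grip 0.0 F [ 0.  -0.4 -0.2]
turn -0.0 shift [-0.0024 -0.004   0.1362]
```

```bash
J="python3 -m jog"
$J '[[-1,-0.002,-0.002,0.036,0],[-1,0,0,0.036,0],[-1,0,0,0.036,0],[-1,0,0,0.028,0],[-1,0,0,0,0]]' >/dev/null
$J '[[-0.3,0,0,0,0],[1,0,0,0,0],[1,0,0,0,0],[1,0,0,0,0],[1,0,0,0,0]]' 80
python3 go.py 0.665 0.0075 0.066 -13
```

```text
clock: 3.13
tcp_pos: [0.6679, 0.005, 0.0686]
orientation: [0.002, 0.113, 0.994, 0.0]
wrist_force: [0.0, -0.1, 0.7]
finger_gap: 0.0253
grip_force: 0.0
t 3.13 tcp [0.6679 0.005  0.0686] yaw -12.92 tilt -1.0 gap 0.0253 grip 0.0 F [ 0.  -0.1  0.7]
turn 0.08 shift [0.0034 0.0018 0.0026]
```

```bash
J="python3 -m jog"
$J '[[1,0,0,0,0],[1,0,0,0,0],[1,0,0,0,0],[1,0,0,0,0]]' >/dev/null
python3 go.py
$J '[[1,0,0,-0.01,0],[1,0,0,-0.025,0],[1,0,0,-0.035,0],[1,0,0,-0.035,0],[1,0,0,-0.015,0]]' >/dev/null
python3 go.py 0.5933 -0.2936 0.19 -3.85
python3 - <<'E'
from h import *
c=cam("wrist"); cv2.imwrite("pics/w2.png",c["img"][:,:,::-1])
E
```

```text
t 3.47 tcp [0.6679 0.005  0.0684] yaw -12.93 tilt -1.0 gap 0.0193 grip 78.6 F [-0.8  1.   6.8]
t 3.88 tcp [0.668  0.0048 0.192 ] yaw -12.94 tilt -1.0 gap 0.0186 grip 77.9 F [ 0.7  1.1 -1.5]
turn -9.09 shift [ 0.0545 -0.3027  0.002 ]
```

View pics/w2.png

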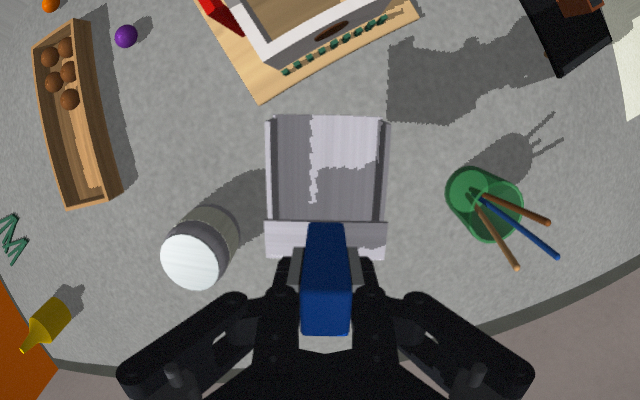

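Wrist view: the scoop is held by its handle, level, with pan mouth at rows ~115, columns 266-389; nothing else disturbed.

```bash
J="python3 -m jog"
python3 - <<'E'
from h import *
c=cam("wrist"); s=env.get_state(); p=np.array(s["tcp_pos"]); r=np.radians(-12.94); X=np.array([-np.cos(r),-np.sin(r),0]);Y=np.array([-np.sin(r),np.cos(r),0])
for u,v,z in((327,115,.1236),(267,119,.1536),(389,123,.1536),(265,221,.1656),(387,223,.1656)):
    q=onz(c,u,v,z)-p;print((q@X).round(4),(q@Y).round(4))
E
$J '[[1,0.006,-0.034,0,-4.6],[1,0.006,-0.034,0,-4.5],[1,0.006,-0.034,0,0],[1,0.006,-0.034,0,0],[1,0.006,-0.034,0,0]]' >/dev/null
$J '[[1,0.006,-0.034,0,0],[1,0.006,-0.034,0,0],[1,0.006,-0.034,0,0],[1,0,-0.01,0,0],[1,0,0,0,0]]' >/dev/null
python3 go.py 0.5933 -0.2936 0.14 -3.85
```

```text
0.0698 0.0014
0.0702 -0.0319
0.0681 0.0355
0.0145 -0.0338
0.0132 0.0352
t 4.82 tcp [ 0.5905 -0.2735  0.1844] yaw -4.1 tilt -1.0 gap 0.0191 grip 78.2 F [ 0.3  0.1 -1.7]
turn -0.25 shift [-0.0042 -0.0198  0.0444]
```

```bash
J="python3 -m jog"
$J '[[1,-0.004,-0.019,0.01,-0.3],[1,0,0,0.02,0],[1,0,0,0.014,0],[1,0,0,0.0,0],[1,0,0,0,0]]' >/dev/null
python3 go.py 0.5933 -0.2936 0.14 -3.85
python3 - <<'E'
from h import *
c=cam("wrist"); cv2.imwrite("pics/w3.png",c["img"][:,:,::-1])
E
```

```text
t 5.23 tcp [ 0.5939 -0.2879  0.1406] yaw -3.46 tilt -1.0 gap 0.0191 grip 78.2 F [ 0.  -0.7 -0.9]
turn 0.39 shift [ 0.0002 -0.0057  0.0006]
```

View pics/w3.png

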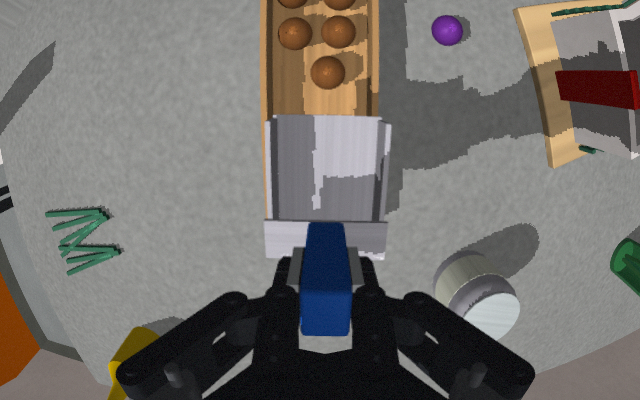

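Wrist view: the tray is directly under the pan (rim columns ~261-379), all five walnuts ahead of the mouth, nearest at (328,72).

```bash
python3 - <<'E'
from h import *
c=cam("wrist"); s=env.get_state(); p=np.array(s["tcp_pos"]); r=np.radians(-3.46); X=np.array([-np.cos(r),-np.sin(r),0]);Y=np.array([-np.sin(r),np.cos(r),0])
hsv=cv2.cvtColor(c["img"],cv2.COLOR_RGB2HSV)
for v in (10,30,50,70,90,105):
    m=np.where((hsv[v,230:410,1]>90)&(hsv[v,230:410,0]<25))[0]+230
    a,b=m.min(),m.max()+1
    qa,qb=onz(c,a,v,.035)-p,onz(c,b,v,.035)-p
    print(v,a,b,(qa@X).round(4),(qa@Y).round(4),(qb@Y).round(4),((qa+qb)/2@Y).round(4))
for u,v in((328,72),(295,33),(339,31)): q=onz(c,u,v,.019)-p;print("nut",(q@X).round(4),(q@Y).round(4))
E
python3 go.py 0.5933 -0.2936 0.14 -3.85
```

```text
10 262 380 0.1538 -0.0475 0.042 -0.0028
30 261 379 0.1373 -0.0481 0.0411 -0.0035
50 261 380 0.1212 -0.0481 0.0418 -0.0032
70 261 380 0.1054 -0.0482 0.0419 -0.0032
90 261 379 0.0898 -0.0485 0.0413 -0.0036
105 262 379 0.0781 -0.048 0.0415 -0.0032
nut 0.1037 0.0027
nut 0.1368 -0.0237
nut 0.1381 0.0115
t 5.33 tcp [ 0.5952 -0.289   0.1429] yaw -3.46 tilt -1.0 gap 0.0188 grip 78.2 F [-0.1 -0.1 -0.1]
turn 0.39 shift [ 0.0016 -0.0047  0.0029]
```

```bash
J="python3 -m jog"
$J '[[1,0,-0.004,0,0],[1,0,0,0.025,0],[1,0,0,0.025,0],[1,0,0,0.012,0],[1,0,0,0,0]]' 110 >/dev/null
$J '[[1,0,0,0.003,0],[1,0,0,0.002,0],[1,0,0,0,0]]' >/dev/null
python3 go.py 0.4686 -0.285 0.074 -3.46
```

```text
t 6.0 tcp [ 0.5953 -0.2943  0.0765] yaw -3.52 tilt -1.0 gap 0.0188 grip 107.2 F [-0.8  0.4 -1.5]
turn -0.06 shift [0.127  0.0016 0.0025]
```

```bash
J="python3 -m jog"
for i in 1 2; do $J '[[1,0,0,0.001,0],[1,0,0,0,0]]' >/dev/null; python3 go.py; done
```

```text
t 6.17 tcp [ 0.595  -0.2941  0.0752] yaw -3.53 tilt -1.0 gap 0.0185 grip 107.2 F [ 0.3  0.4 -1.8]
t 6.33 tcp [ 0.5946 -0.2939  0.0735] yaw -3.53 tilt -1.0 gap 0.0186 grip 107.2 F [ 0.1  0.4 -0.8]
```

```bash
J="python3 -m jog"
$J '[[1,0.01,0,0.0005,0],[1,0.012,0,0,0],[1,0.012,0,0,0],[1,0.012,0,0,0],[1,0.012,0,0,0]]' >/dev/null; python3 go.py
$J '[[1,0.012,0,0,0],[1,0.01,0,0,0],[1,0.01,0,0,0],[1,0.008,0,0,0],[1,0.005,0,0,0]]' >/dev/null; python3 go.py 0.4686 -0.2865 0.074 -3.46
python3 - <<'E'
from h import *
c=cam("wrist"); cv2.imwrite("pics/w4.png",c["img"][:300,170:480,::-1])
E
```

```text
t 6.75 tcp [ 0.5367 -0.2905  0.0734] yaw -3.52 tilt -1.0 gap 0.0188 grip 107.3 F [ 0.7 -0.5  0.3]
t 7.17 tcp [ 0.4915 -0.2878  0.0734] yaw -3.54 tilt -1.0 gap 0.0186 grip 107.7 F [ 1.5 -0.3  1.7]
turn -0.08 shift [ 0.023  -0.0001 -0.0006]
```

View pics/w4.png

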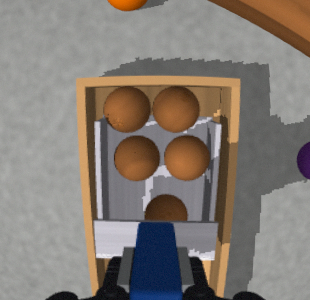

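Wrist crop: three walnuts are already in the pan and two more are at the lip against the end wall.

```bash
J="python3 -m jog"
$J '[[1,0.005,0,0,0],[1,0.005,0,0,0],[1,0.003,0,0,0]]' >/dev/null; python3 go.py
$J '[[1,0.003,0,0,0],[1,0.003,0,0,0],[1,0,0,0,0]]' >/dev/null; python3 go.py 0.4686 -0.2865 0.074 -3.46
python3 - <<'E'
from h import *
c=cam("wrist"); cv2.imwrite("pics/w5.png",c["img"][:300,170:480,::-1])
E
```

```text
t 7.47 tcp [ 0.4791 -0.2871  0.0734] yaw -3.52 tilt -1.0 gap 0.0185 grip 108.0 F [1.2 0.1 4.5]
t 7.72 tcp [ 0.4736 -0.2867  0.0734] yaw -3.51 tilt -1.0 gap 0.0186 grip 108.0 F [3.4 1.7 5.9]
turn -0.05 shift [ 0.005  -0.0001 -0.0006]
```

View pics/w5.png

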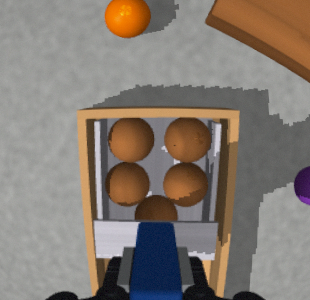

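Wrist crop: all five walnuts now lie inside the pan, so I lift.

```bash
J="python3 -m jog"
$J '[[1,0,0,-0.003,0],[1,0,0,-0.006,0],[1,0,0,-0.01,0],[1,0,0,-0.014,0],[1,0,0,-0.018,0]]' >/dev/null; python3 go.py
$J '[[1,0,0,-0.018,0],[1,0,0,-0.018,0],[1,0,0,-0.014,0],[1,0,0,-0.008,0],[1,0,0,-0.004,0]]' >/dev/null; python3 go.py
python3 - <<'E'
from h import *
c=cam("wrist"); cv2.imwrite("pics/w6.png",c["img"][:300,170:480,::-1])
E
```

```text
t 8.18 tcp [ 0.4711 -0.285   0.1221] yaw -3.52 tilt -1.0 gap 0.0184 grip 107.5 F [-0.5 -1.2 -1.5]
t 8.6 tcp [ 0.472  -0.286   0.1859] yaw -3.54 tilt -1.0 gap 0.0189 grip 107.5 F [ 0.7 -0.  -1.7]
```

View pics/w6.png

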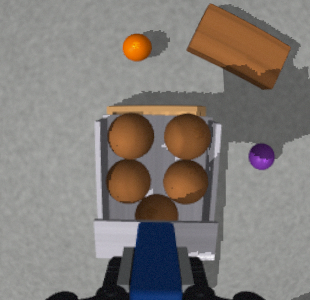

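Wrist crop: all five walnuts ride in the raised pan. I carry it sideways so that the side walls hold them.

```bash
J="python3 -m jog"
$J '[[1,0,0.003,-0.002,0],[1,0,0.006,-0.002,0],[1,0,0.009,-0.002,0],[1,0,0.012,-0.002,-1.37],[1,0,0.015,-0.002,-1.37]]' >/dev/null
$J '[[1,-0.0006,0.018,0,-1.37],[1,-0.0012,0.0204,0,-1.37],[1,-0.0017,0.0203,0,-1.37],[1,-0.0022,0.0203,0,-1.37],[1,-0.0027,0.0202,0,-1.37]]' >/dev/null
$J '[[1,-0.0032,0.0202,0,-1.37],[1,-0.0036,0.0201,0,-1.37],[1,-0.0041,0.02,0,-1.37],[1,-0.0046,0.0199,0,-1.37],[1,-0.0051,0.0198,0,-1.37]]' >/dev/null
$J '[[1,-0.0049,0.0173,0,-1.37],[1,-0.0044,0.0143,0,-1.37],[1,-0.0038,0.0114,0,-1.37],[1,-0.0031,0.0085,0,0],[1,-0.002,0.0056,0,0]]' >/dev/null
$J '[[1,-0.001,0.0028,0,0]]' >/dev/null
python3 go.py 0.4873 0.0255 0.168 17.1
python3 - <<'E'
from h import *
c=cam("wrist"); cv2.imwrite("pics/w7.png",c["img"][:300,120:530,::-1])
E
python3 go.py 0.4873 0.0255 0.168 17.1
```

```text
t 10.4 tcp [0.488  0.0239 0.1958] yaw 17.07 tilt -1.0 gap 0.0187 grip 107.5 F [-0.6  0.5 -2.5]
turn -0.03 shift [0.0003 0.0017 0.0278]
t 10.45 tcp [0.4881 0.0238 0.1958] yaw 17.06 tilt -1.0 gap 0.0185 grip 107.5 F [ 0.1  0.4 -2. ]
turn -0.04 shift [0.0003 0.0018 0.0278]
```

View pics/w7.png

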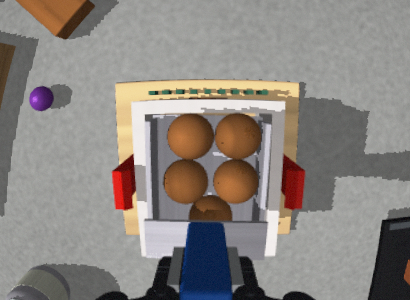

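Wrist crop: all five walnuts are still in the pan, squarely over the house opening (clips at columns 123 and 292). I lower the pan to the rim and pull it away fast so they drop in.

```bash
J="python3 -m jog"
$J '[[1,0,0.001,0.004,0],[1,0,0,0.008,0],[1,0,0,0.007,0],[1,0,0,0.004,0],[1,0,0,0.001,0]]' >/dev/null
python3 go.py
$J '[[1,-0.0417,0,0,0],[1,-0.0417,0,0,0],[1,-0.0417,0,0,0],[1,-0.0417,0,0,0],[1,0,0,0,0]]' >/dev/null
$J '[[1,0,0,0,0],[1,0,0,0,0],[1,0,0,0,0]]' >/dev/null
python3 go.py
python3 - <<'E'
from h import *
c=cam("top")
hsv=cv2.cvtColor(c["img"],cv2.COLOR_RGB2HSV)
m=cv2.inRange(hsv,(4,110,20),(16,255,130))
for k in cv2.findContours(m,cv2.RETR_EXTERNAL,cv2.CHAIN_APPROX_NONE)[0]:
    if cv2.contourArea(k)>25:
        (u,v),r=cv2.minEnclosingCircle(k); print(round(u),round(v),round(r,1),cv2.contourArea(k),onz(c,u,v,.026)[:2].round(3))
cv2.imwrite("pics/top2.png",c["img"][:,:,::-1])
E
```

```text
t 10.87 tcp [0.487  0.0236 0.1703] yaw 16.97 tilt -1.0 gap 0.0185 grip 107.5 F [-0.4 -0.7 -1.2]
t 11.53 tcp [0.6462 0.0724 0.1718] yaw 17.0 tilt -1.0 gap 0.0187 grip 107.5 F [ 0.1  0.3 -0.3]
88 319 53.9 3913.5 [0.249 0.612]
409 276 18.8 33.5 [ 0.34  -0.193]
316 233 5.2 55.0 [0.452 0.035]
325 213 12.1 219.5 [0.502 0.012]
201 210 11.0 231.0 [0.519 0.331]
444 206 45.4 1051.5 [ 0.513 -0.291]
```

Run:
```python
from h import *
def hough(im,x0,y0,s,r):
    g=cv2.medianBlur(cv2.cvtColor(cv2.resize(im,None,fx=s,fy=s,interpolation=cv2.INTER_CUBIC),cv2.COLOR_RGB2GRAY),3)
    k=cv2.HoughCircles(g,cv2.HOUGH_GRADIENT,1,1.6*r*s,param1=90,param2=16,minRadius=int(r*s*.8),maxRadius=int(r*s*1.2))
    return [] if k is None else [(x0+a/s,y0+b/s,q/s) for a,b,q in k[0]]
c=cam("top")
for u,v,r in hough(c["img"][190:262,285:362],285,190,6,5.4): print("top",round(u),round(v),round(r,1),onz(c,u,v,.026)[:2].round(3),cv2.cvtColor(c["img"],cv2.COLOR_RGB2HSV)[int(v),int(u)])
w=cam("wrist"); hs=cv2.cvtColor(w["img"],cv2.COLOR_RGB2HSV)
m=cv2.inRange(hs,(4,110,20),(16,255,200)); print("pan brown px",cv2.countNonZero(m[110:222,266:388]))
m,b=blobs(w,(4,110,20),(16,255,170),(150,0,500,115),60)
for k in b: print("w",cv2.boundingRect(k),cv2.contourArea(k))
# grids of the house in top hue/val, coarse
h=cv2.cvtColor(c["img"],cv2.COLOR_RGB2HSV)[200:254:3,296:350:3]
for r in h: print(" ".join(f"{a[0]:2d}/{a[2]:3d}" for a in r))
```

```text
pan brown px 0
w (309, 51, 41, 7) 174.5
w (351, 0, 31, 19) 467.5
w (274, 0, 74, 33) 1517.0
20/193 20/187 19/177 20/164 19/101 18/129 12/168  5/116  6/ 79  8/ 75 20/ 74 15/ 83 16/105  8/192 18/224 18/219 18/220 17/219
21/195 21/185 20/179 21/163 20/ 98 16/130 12/ 77 10/ 75 15/ 82 16/110 18/129 18/135 18/137 15/123 15/223 17/218 18/214 18/214
19/195 20/187 21/177 21/164 19/102 17/136 16/ 98 16/110 17/135 18/136 17/138 18/137 18/136 17/112 13/222 16/220 12/190  7/203
20/196 20/186 20/176 20/162 19/103 18/132 13/ 93 14/ 70 15/ 78 18/133 18/132 16/103 13/ 84 15/ 91 10/168 11/170  3/119  1/195
20/196 19/187 19/177 21/164 19/101 16/137 13/102 14/ 75 13/ 58 17/134 18/130 13/ 84 14/ 90 13/ 77 13/ 79 10/143  6/130  1/176
20/196 20/186 19/178 20/164 19/103 18/137 12/ 76 14/ 59 15/ 65 16/ 98 15/106 13/ 76 14/ 80 14/ 64 17/ 95  9/137 10/135  1/142
21/197 21/187 20/177 20/163 20/102 16/139 16/119 18/120 12/ 72 13/ 77 14/ 71 17/ 87 15/ 78 18/115 17/135 10/111 13/142  3/108
20/197 21/187 20/177 20/164 20/105 17/140 17/123 17/128 13/ 71 13/ 76 15/ 63 16/106 17/139 17/141 17/138 16/ 97 12/208 15/141
2
[... 558 characters left out ...]
 15/ 99 18/133 17/135 18/140 17/144 18/145 18/143 17/140 18/130 15/162
21/199 22/188 19/179 20/164 20/113 16/140 17/113 17/126 18/139 18/142 17/145 17/145 17/141 17/132 17/140 16/181 15/215 14/223
21/200 20/188 20/177 20/165 20/104 19/141 17/183 18/144 17/145 18/142 18/140 17/141 16/180 15/215 12/224  9/220 13/184  8/115
21/199 20/189 21/178 19/167 19/136 16/108 17/198 18/145 17/147 15/184 11/216 13/223 14/223 10/191 12/118 14/ 90 18/136 18/196
20/201 20/190 21/178 19/166 20/138 19/ 71 17/151 13/218 15/225 10/222 13/194 10/121 12/ 68 19/105 18/184 45/108 18/159 19/158
20/200 19/191 20/179 20/165 21/141 24/ 64 11/163 12/193 13/126 18/ 82 19/102 19/151 27/126 21/124 18/166 17/217 19/228 18/221
```

Four walnuts are visible by colour inside the house and none are left in the pan. Now I set the scoop down near where it stood, checking for the tin, the jar and any stray nut.

```bash
J="python3 -m jog"
$J '[[1,-0.006,-0.02,0.005,0],[1,-0.006,-0.025,0.01,0],[1,0,-0.02,0.02,0],[1,0,0,0.02,0],[1,0,0,0,0]]' >/dev/null
python3 - <<'E'
from h import *
c=cam("top")
for n,lo,hi,roi,z in(("jar",(60,120,30),(80,255,200),(240,100,290,160),.0),("tin",(90,0,150),(130,40,255),(365,110,405,140),.08),("nuts?",(6,110,30),(15,255,190),(280,60,520,300),.014)):
    for k in blobs(c,lo,hi,roi,25)[1]:
        (u,v),r=cv2.minEnclosingCircle(k);print(n,round(u),round(v),round(r,1),cv2.contourArea(k),onz(c,u,v,z)[:2].round(3))
E
python3 go.py 0.665 0.012 0.0694 17
```

```text
jar 259 135 9.2 58.5 [0.721 0.185]
tin 385 128 13.3 286.0 [ 0.705 -0.144]
nuts? 450 276 5.7 32.0 [ 0.339 -0.296]
nuts? 410 275 19.5 664.0 [ 0.341 -0.197]
t 12.15 tcp [0.6755 0.0135 0.1152] yaw 16.94 tilt -1.0 gap 0.0186 grip 107.6 F [-0.5 -0.1 -0.1]
turn -0.06 shift [0.0105 0.0016 0.0458]
```

```bash
J="python3 -m jog"
$J '[[1,0.004,0,0.015,0],[1,0,0,0.02,0],[1,0,0,0.008,0],[1,0,0,0.002,0],[1,0,0,0,0]]' >/dev/null
python3 go.py
$J '[[1,0,0,0.001,0],[1,0,0,0.001,0],[1,0,0,0,0]]' >/dev/null
python3 go.py
```

```text
t 12.57 tcp [0.6737 0.0135 0.0725] yaw 17.06 tilt -1.0 gap 0.0187 grip 107.6 F [ 1.4 -0.8 -0.8]
t 12.82 tcp [0.6746 0.013  0.0708] yaw 17.03 tilt -1.0 gap 0.0188 grip 107.6 F [-0.3  0.9 -1.9]
```

```bash
J="python3 -m jog"
$J '[[1,0,0,0.001,0],[1,0,0,0.001,0],[1,0,0,0,0]]' >/dev/null
python3 go.py
$J '[[0.4,0,0,0,0],[0,0,0,0,0],[-1,0,0,0,0],[-1,0,0,0,0],[-1,0,0,0,0]]' >/dev/null
$J '[[-1,0,0,-0.01,0],[-1,0,0,-0.03,0],[-1,0,0,-0.04,0],[-1,0,0,-0.04,0],[-1,0,0,-0.02,0]]' >/dev/null
python3 go.py 0.514 0.319 0.21 20
python3 - <<'E'
from h import *
c=cam("top")
k=max(blobs(c,(110,150,60),(125,255,255),(280,110,360,190),3)[1],key=cv2.contourArea)
(u,v),r=cv2.minEnclosingCircle(k);print("blue",u,v,r,onz(c,u,v,.107))
E
```

```text
t 13.07 tcp [0.6744 0.013  0.0685] yaw 17.03 tilt -1.0 gap 0.0188 grip 108.1 F [-0.5  0.6  0.9]
t 13.9 tcp [0.6755 0.0128 0.2143] yaw 17.03 tilt -1.0 gap 0.0857 grip 0.0 F [0.9 0.1 0.3]
turn -2.97 shift [0.0471 0.3429 0.0043]Traceback (most recent call last):
  File "<stdin>", line 3, in <module>
ValueError: max() iterable argument is empty
```

```bash
J="python3 -m jog"
$J '[[-1,0.0047,0.034,0,-3],[-1,0.0047,0.034,0,0],[-1,0.0047,0.034,0,0],[-1,0.0047,0.034,0,0],[-1,0.0047,0.034,0,0]]' >/dev/null
$J '[[-1,0.0047,0.034,0,0],[-1,0.0047,0.034,0,0],[-1,0.0047,0.034,0,0],[-1,0.0047,0.034,0,0],[-1,0.0047,0.034,0,0]]' >/dev/null
$J '[[-1,0,0,0,0],[-1,0,0,0,0]]' >/dev/null
python3 go.py 0.514 0.319 0.19 21
python3 - <<'E'
from h import *
w=cam("wrist"); c=cam("top")
m,b=blobs(w,(0,0,0),(180,255,50),(150,60,500,265),800)
for k in b:
    r,p=worldrect(w,k,.036);print("roof",cv2.boundingRect(k),r)
m,b=blobs(w,(3,110,40),(14,255,255),(150,60,500,300),80)
for k in b:
    r,p=worldrect(w,k,.084);print("chim",cv2.boundingRect(k),r)
for k in blobs(c,(110,150,60),(125,255,255),(280,110,360,190),3)[1]:
    (u,v),r=cv2.minEnclosingCircle(k);print("blue",u,v,r,onz(c,u,v,.107))
E
```

```text
t 14.95 tcp [0.5139 0.3187 0.2083] yaw 20.24 tilt -1.0 gap 0.0855 grip 0.0 F [-0.3 -0.7  0.2]
turn -0.76 shift [-0.0002  0.0002  0.0183]
roof (264, 108, 125, 135) ((512.893798828125, 319.9403076171875), (141.74842834472656, 122.62432098388672), 21.60595703125)
chim (310, 166, 36, 46) ((509.0144958496094, 318.2265625), (40.62947463989258, 30.432626724243164), 21.357332229614258)
```

```bash
J="python3 -m jog"
python3 go.py 0.513 0.320 0.058 21.5
$J '[[-1,0,0.001,0.03,-1.3],[-1,0,0,0.035,0],[-1,0,0,0.035,0],[-1,0,0,0.035,0],[-1,0,0,0.014,0]]' >/dev/null
$J '[[0,0,0,0,0],[1,0,0,0,0],[1,0,0,0,0],[1,0,0,0,0],[1,0,0,0,0]]' 100 >/dev/null
$J '[[1,0,0,0,0],[1,0,0,0,0],[1,0,0,0,0]]' >/dev/null
python3 go.py 0.513 0.320 0.058 21.5
```

```text
t 15.05 tcp [0.5152 0.3169 0.2081] yaw 20.04 tilt -1.0 gap 0.0854 grip 0.0 F [-0.3  1.1  1.1]
turn -1.46 shift [0.0009 0.0037 0.1501]
t 16.13 tcp [0.5166 0.319  0.0613] yaw 21.32 tilt -1.0 gap 0.0287 grip 98.4 F [0.3 1.  6.8]
turn -0.18 shift [0.003  0.0022 0.0033]
```

```bash
J="python3 -m jog"
$J '[[1,0,0,-0.01,0],[1,0,0,-0.03,0],[1,0,0,-0.035,0],[1,0,0,-0.035,0],[1,0,0,-0.03,0]]' 120 >/dev/null
$J '[[1,0,0,0,0],[1,0,0,0,0]]' >/dev/null
python3 go.py
python3 - <<'E'
from h import *
from scipy.spatial.transform import Rotation as R
w=cam("wrist"); s=env.get_state(); q=s["orientation"]; M=R.from_quat([*q[1:],q[0]]).as_matrix(); p=np.array(s["tcp_pos"])
zt=p[2]-.0613+.036
m,b=blobs(w,(0,0,0),(180,255,60),(150,20,500,265),800)
for k in b:
    P=np.array([M.T@(onz(w,*a[0],zt)-p) for a in k])*1000
    P=P[:,:2]; print("bbox",cv2.boundingRect(k),"x",P[:,0].min(),P[:,0].max(),"y",P[:,1].min(),P[:,1].max())
    for lo,hi,ax in ((20,60,1),):
        for xx in range(5,70,10):
            t=P[(P[:,0]>xx)&(P[:,0]<xx+10)]; 
            if len(t):print(xx,t[:,1].min().round(1),t[:,1].max().round(1))
    for yy in range(-50,50,15):
        t=P[(P[:,1]>yy)&(P[:,1]<yy+10)]; print("y",yy,"front x",t[:,0].max().round(1))
# house from w7 crop, pose then: tcp .4881 .0238 .1958 yaw 17.06
R7=R.from_euler("z",17.06,degrees=True).as_matrix()@np.diag([-1,1,-1]); p7=np.array([.4881,.0238,.1958])
T=np.array(w["T"]); Tt=np.eye(4);Tt[:3,:3]=M;Tt[:3,3]=p; T7=np.eye(4);T7[:3,:3]=R7;T7[:3,3]=p7
c7=dict(w); c7["T"]=T7@np.linalg.inv(Tt)@T; im=np.zeros((400,640,3),np.uint8); im[:300,120:530]=cv2.imread("pics/w7.png")[:,:,::-1]; c7["img"]=im
hh=np.array([np.cos(np.radians(17.1)),np.sin(np.radians(17.1))])
for k in blobs(c7,(0,150,60),(6,255,255),None,80)[1]:
    P=np.array([onz(c7,*a[0],.115)[:2] for a in k])*1000
    hy=np.array([-hh[1],hh[0]]); print("clip",cv2.boundingRect(k),P.mean(0).round(1),"hx",(P@hh).min().round(1),(P@hh).max().round(1),"hy",(P@hy).min().round(1),(P@hy).max().round(1),cv2.minAreaRect(P.astype(np.float32)))
print("pred centre hx,hy",np.array([471,20.5])@hh,np.array([471,20.5])@[-hh[1],hh[0]])
E
```

```text
t 16.72 tcp [0.5157 0.3185 0.2015] yaw 21.33 tilt -1.0 gap 0.0285 grip 118.5 F [-0.9  0.9 -3.1]
bbox (209, 115, 234, 150) x -14.880658102761572 72.31138329536873 y -62.9138903046237 61.66504005030919
5 -62.7 61.4
15 -62.5 61.3
25 -62.4 61.2
35 -62.4 61.3
45 -62.5 61.6
55 -62.7 61.7
65 -62.5 61.6
y -50 front x 72.2
y -35 front x 72.3
y -20 front x 72.0
y -5 front x 72.3
y 10 front x 72.0
y 25 front x 72.0
y 40 front x 72.1
clip (402, 155, 23, 55) [450.2  78.3] hx 432.2 473.5 hy -65.4 -48.5 ((449.54638671875, 78.67098999023438), (41.32719039916992, 16.868745803833008), 17.226808547973633)
clip (232, 155, 24, 55) [487.  -39.4] hx 432.1 473.3 hy -189.8 -172.9 ((486.02362060546875, -40.23078536987305), (41.1602668762207, 16.879573822021484), 17.108203887939453)
pred centre hx,hy 456.2063366372757 -118.89923638104942
```

Run:
```python
from h import *
from scipy.spatial.transform import Rotation as R
w=cam("wrist"); s=env.get_state(); q=s["orientation"]; M=R.from_quat([*q[1:],q[0]]).as_matrix(); p=np.array(s["tcp_pos"])
T=np.array(w["T"]); print("cam in tool",M.T@(T[:3,3]-p), "view",M.T@(-T[:3,2]))
R7=R.from_euler("z",17.06,degrees=True).as_matrix()@np.diag([-1,1,-1]); p7=np.array([.4881,.0238,.1958])
Tt=np.eye(4);Tt[:3,:3]=M;Tt[:3,3]=p; T7=np.eye(4);T7[:3,:3]=R7;T7[:3,3]=p7
c=dict(w); c["T"]=T7@np.linalg.inv(Tt)@T
hh=np.array([np.cos(np.radians(17.1)),np.sin(np.radians(17.1))]);hy=np.array([-hh[1],hh[0]])
print("cam hx",(c["T"][:2,3]*1000)@hh)
im=np.zeros((400,640,3),np.uint8); im[:300,120:530]=cv2.imread("pics/w7.png")[:,:,::-1]
hs=cv2.cvtColor(im,cv2.COLOR_RGB2HSV)
# white rim near edge (image top) per column, at z=.095; board edge at z=.012
for u in range(270,380,20):
    col=hs[:,u]; wh=np.where((col[60:140,1]<40)&(col[60:140,2]>170))[0]+60
    P=onz(c,u,wh.min(),.095)[:2]*1000; Q=onz(c,u,wh.max()+1,.095)[:2]*1000
    print(u,wh.min(),wh.max(),"rim hx outer",(P@hh).round(1),"inner?",(Q@hh).round(1))
for u in (242,247,412,417): print(u,[(v,int(hs[v,u,0]),int(hs[v,u,2])) for v in range(150,214,3)])
```

```text
cam in tool [ 0.08260176 -0.00058783 -0.13178765] view [-0.32829791 -0.00100002  0.9445737 ]
cam hx 390.9185761235758
270 101 113 rim hx outer 394.0 inner? 403.9
290 100 115 rim hx outer 393.7 inner? 405.8
310 100 112 rim hx outer 394.0 inner? 403.8
330 100 108 rim hx outer 394.1 inner? 400.9
350 99 108 rim hx outer 393.2 inner? 400.7
370 100 112 rim hx outer 393.6 inner? 403.5
242 [(150, 19, 236), (153, 19, 230), (156, 18, 227), (159, 18, 225), (162, 14, 189), (165, 179, 88), (168, 1, 81), (171, 2, 100), (174, 2, 123), (177, 2, 130), (180, 0, 148), (183, 0, 154), (186, 1, 161), (189, 2, 174), (192, 1, 196), (195, 1, 213), (198, 1, 228), (201, 1, 227), (204, 1, 224), (207, 1, 228), (210, 3, 176), (213, 60, 157)]
247 [(150, 20, 236), (153, 18, 230), (156, 19, 227), (159, 4, 92), (162, 1, 84), (165, 4, 80), (168, 3, 80), (171, 2, 123), (174, 0, 124), (177, 179, 126), (180, 0, 124), (183, 1, 123), (186, 1, 124), (189, 1, 127), (192, 1, 127), (195, 0, 123), (198, 1, 125), (201, 0, 126), (204, 2, 126), (207, 2, 125), (210, 13, 208), (213, 20, 236)]
412 [(150, 18, 157), (153, 18, 155), (156, 18, 152), (159, 18, 155), (162, 0, 88), (165, 0, 82), (168, 179, 81), (171, 1, 114), (174, 0, 116), (177, 3, 118), (180, 2, 116), (183, 1, 119), (186, 1, 117), (189, 0, 118), (192, 1, 120), (195, 179, 118), (198, 2, 119), (201, 1, 116), (204, 1, 118), (207, 1, 116), (210, 7, 117), (213, 24, 108)]
417 [(150, 17, 107), (153, 15, 102), (156, 30, 101), (159, 53, 100), (162, 0, 101), (165, 179, 87), (168, 0, 84), (171, 2, 113), (174, 2, 123), (177, 2, 127), (180, 0, 125), (183, 2, 129), (186, 2, 133), (189, 1, 138), (192, 0, 142), (195, 1, 145), (198, 1, 144), (201, 2, 144), (204, 0, 147), (207, 0, 145), (210, 90, 99), (213, 0, 106)]
```

```bash
J="python3 -m jog"
python3 go.py 0.4728 0.0214 0.2015 17.1
$J '[[1,-0.002,-0.02,0,4.2],[1,-0.004,-0.032,0,0],[1,-0.004,-0.032,0,0],[1,-0.004,-0.032,0,0],[1,-0.004,-0.032,0,0]]' >/dev/null
$J '[[1,-0.004,-0.032,0,0],[1,-0.004,-0.032,0,0],[1,-0.004,-0.032,0,0],[1,-0.004,-0.032,0,0],[1,-0.002,-0.015,0,0]]' >/dev/null
$J '[[1,0,0,0,0],[1,0,0,0,0]]' >/dev/null
python3 go.py 0.4728 0.0214 0.2015 17.1
$J '[[1,0,0,0,0]]' >/dev/null; python3 go.py 0.4728 0.0214 0.2015 17.1
```

```text
t 16.82 tcp [0.5138 0.3176 0.1978] yaw 21.33 tilt -1.0 gap 0.0287 grip 118.5 F [ 0.2  0.4 -3.6]
turn 4.23 shift [ 0.1263 -0.2711 -0.0037]
t 17.82 tcp [0.635  0.0505 0.1966] yaw 17.02 tilt -1.0 gap 0.0281 grip 118.9 F [ 0.2 -0.  -2.8]
turn -0.08 shift [ 0.1636  0.0199 -0.0049]
t 17.9 tcp [0.6349 0.0519 0.1974] yaw 17.15 tilt -1.0 gap 0.0284 grip 118.9 F [-0.2  0.1 -3. ]
turn 0.05 shift [ 0.1639  0.0185 -0.0041]
```

```bash
J="python3 -m jog"
$J '[[1,0.025,0.003,0,0],[1,0.036,0.004,0,0],[1,0.036,0.004,0,0],[1,0.036,0.004,0,0],[1,0.025,0.003,0,0]]' >/dev/null
$J '[[1,0.0055,0.001,0,0],[1,0,0,0,0],[1,0,0,0,0]]' >/dev/null
python3 go.py 0.4728 0.0214 0.2015 17.1
for i in 1 2; do $J '[[1,0,0,0,0]]' >/dev/null; python3 go.py 0.4728 0.0214 0.2015 17.1;done
python3 - <<'E'
from h import *
c=cam("top")
for k in blobs(c,(110,120,50),(130,255,255),(280,100,360,190),8)[1]: print("blue",cv2.boundingRect(k))
E
```

```text
t 18.57 tcp [0.4746 0.0221 0.1993] yaw 17.21 tilt -1.0 gap 0.0287 grip 118.9 F [ 0.9 -0.5 -2.9]
turn 0.11 shift [ 0.0019 -0.0002 -0.0022]
t 18.65 tcp [0.4754 0.0218 0.1991] yaw 17.19 tilt -1.0 gap 0.0283 grip 118.9 F [ 0.7  0.3 -2.7]
turn 0.09 shift [ 0.0026  0.0004 -0.0024]
t 18.73 tcp [0.4755 0.0216 0.1988] yaw 17.18 tilt -1.0 gap 0.0288 grip 118.9 F [ 0.5 -0.  -2.1]
turn 0.08 shift [ 0.0026  0.0006 -0.0027]
blue (319, 136, 9, 6)
```

```bash
J="python3 -m jog"
$J '[[1,0.0024,0.0003,0,0],[1,0,0,0.01,0],[1,0,0,0.015,0],[1,0,0,0.01,0],[1,0,0,0,0]]' >/dev/null
python3 go.py 0.4728 0.0214 0.156 17.1
$J '[[1,0,0,0.003,0],[1,0,0,0.003,0],[1,0,0,0,0]]' >/dev/null;python3 go.py 0.4728 0.0214 0.156 17.1
$J '[[1,0,0,0.002,0],[1,0,0,0.002,0],[1,0,0,0,0]]' >/dev/null;python3 go.py 0.4728 0.0214 0.156 17.1
```

```text
t 19.2 tcp [0.47   0.0209 0.1609] yaw 17.11 tilt -1.0 gap 0.0287 grip 118.9 F [-1.   0.2 -2.6]
turn 0.01 shift [-0.0028 -0.0004  0.0049]
t 19.45 tcp [0.4719 0.0207 0.1576] yaw 17.12 tilt -1.0 gap 0.0282 grip 118.9 F [-0.7 -0.3 -3. ]
turn 0.02 shift [-0.001   0.0004  0.0016]
t 19.7 tcp [0.4719 0.0208 0.1537] yaw 17.12 tilt -1.0 gap 0.0283 grip 118.9 F [-0.5 -0.5 -2.5]
turn 0.02 shift [-0.0011  0.0003 -0.0023]
```

Force shows no contact so far; continuing down in small steps.

```bash
J="python3 -m jog"
$J '[[1,0,0,0.002,0],[1,0,0,0.001,0],[1,0,0,0,0]]' >/dev/null;python3 go.py
$J '[[1,0,0,0.002,0],[1,0,0,0.001,0],[1,0,0,0,0]]' >/dev/null;python3 go.py
$J '[[1,0,0,0.002,0],[1,0,0,0.001,0],[1,0,0,0,0]]' >/dev/null;python3 go.py 0.4728 0.0214 0.156 17.1
```

```text
t 19.95 tcp [0.4721 0.0208 0.1507] yaw 17.13 tilt -1.0 gap 0.0286 grip 118.9 F [ 0.4  0.3 -2.8]
t 20.2 tcp [0.4722 0.0208 0.1477] yaw 17.13 tilt -1.0 gap 0.0286 grip 118.9 F [ 1.1 -0.4 -2.5]
t 20.45 tcp [0.4723 0.0208 0.1453] yaw 17.13 tilt -1.0 gap 0.0284 grip 119.6 F [0.3 1.7 2.5]
turn 0.03 shift [-0.0007  0.0004 -0.0107]
```

Legs are in the opening and the edges are touching the clip noses at the expected height. Pressing on.

```bash
J="python3 -m jog"
for i in 1; do
$J '[[1,0,0,0.002,0],[1,0,0,0.001,0],[1,0,0,0,0]]' >/dev/null;python3 go.py
$J '[[1,0,0,0.002,0],[1,0,0,0.001,0],[1,0,0,0,0]]' >/dev/null;python3 go.py; done
```

```text
t 20.7 tcp [0.4729 0.0206 0.1431] yaw 17.12 tilt -1.0 gap 0.0284 grip 120.4 F [-0.7  1.6  7.5]
t 20.95 tcp [0.4722 0.0209 0.1388] yaw 17.13 tilt -1.0 gap 0.0284 grip 119.5 F [0.3 2.7 1. ]
```

```bash
J="python3 -m jog"
$J '[[1,0,0,0.003,0],[1,0,0,0.003,0],[1,0,0,0,0]]' >/dev/null;python3 go.py
$J '[[1,0,0,0.002,0],[1,0,0,0.001,0],[1,0,0,0,0]]' >/dev/null;python3 go.py
$J '[[1,0,0,0.002,0],[1,0,0,0,0]]' >/dev/null;python3 go.py
```

```text
t 21.2 tcp [0.472  0.0209 0.1317] yaw 17.14 tilt -1.0 gap 0.0286 grip 119.0 F [ 5.5  1.2 -7.2]
t 21.45 tcp [0.472  0.0208 0.1296] yaw 17.12 tilt -1.0 gap 0.0286 grip 119.1 F [ 3.   1.5 -3.4]
t 21.62 tcp [0.4721 0.0207 0.1286] yaw 17.12 tilt -1.0 gap 0.0285 grip 119.9 F [1.2 2.3 4.4]
```

```bash
J="python3 -m jog"
$J '[[1,0,0,0.002,0],[1,0,0,0,0],[1,0,0,0,0]]' >/dev/null;python3 go.py
$J '[[1,0,0,0.001,0],[1,0,0,0,0],[1,0,0,0,0]]' >/dev/null;python3 go.py
```

```text
t 21.87 tcp [0.4722 0.0207 0.1286] yaw 17.12 tilt -1.0 gap 0.0289 grip 122.4 F [-6.1  2.3 20.4]
t 22.12 tcp [0.4722 0.0207 0.1286] yaw 17.12 tilt -1.0 gap 0.0288 grip 123.6 F [-7.7  1.9 26.8]
```

```bash
python3 -m jog '[[1,0,0,0,0],[1,0,0,0,0],[1,0,0,0,0],[1,0,0,0,0]]' >/dev/null; python3 go.py
python3 - <<'E'
from h import *
for n in("wrist","top"):
    c=cam(n)
    for k in blobs(c,(0,170,60),(5,255,255),(220,150,440,260) if n=="wrist" else (280,180,365,265),8)[1]:
        P=np.array([onz(c,*a[0],.115)[:2] for a in k])*1000; h=np.radians(17.1); y=P@[-np.sin(h),np.cos(h)]
        print(n,cv2.boundingRect(k),"hy from centre",(y.min()+119).round(1),(y.max()+119).round(1))
E
```

```text
t 22.45 tcp [0.4722 0.0206 0.1286] yaw 17.12 tilt -1.0 gap 0.0287 grip 123.6 F [-8.8  2.5 28.2]
wrist (220, 226, 8, 34) hy from centre -59.4 -54.9
wrist (427, 208, 13, 52) hy from centre 55.3 63.3
top (345, 212, 6, 9) hy from centre -70.1 -57.3
```

```bash
python3 -c "
from workcell import env
print(env.hand_in())"
```

```text
the job is handed in; nothing more can be done
None
```

I handed the job in at about 22 s with the roof at its seat height, the chimney gripped and about 28 N pressing down. All five walnuts were scooped and at least four were seen in the house (the fifth was not found). The scoop is set down clear of the fingers; of the clips, I could only confirm the right one closed by camera, and no verdict came back.

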